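# Brush out the die cup and load the round blank

### The job

Brush out the steel die cup with the long brush: go right down to its floor, back up to the mouth, and right down to the floor again, without ramming it, then stand the brush back in its pot. Then take the round brass blank that fits the shallow recess around the cup's mouth and gently lower it, without dropping it, to lie flat and fully home in that recess. Leave the square blank and the larger round blank where they lie.

Things in the scene. Friction and masses are not known exactly. Their poses are not given: they have to be found in the camera images.
- die: Fixed round thick-walled steel cup (forming die), 100 mm outside, on a 120 x 120 x 10 mm dark steel base plate; 98 mm high in all. Bore 46 mm in diameter, 76 mm deep from ledge to flat closed floor. Around its mouth the top face has a round recess 64 mm in diameter, 4 mm deep, whose flat ledge carries the blank. Origin: centre of the underside, on the table; z up along the bore.
- die_floor (a point): Centre of the bore's floor, 18 mm above the table.
- die_seat (a point): Centre of the recess at the level of its ledge, 94 mm above the table (the top face of the die lies 4 mm higher, at 98 mm). The underside of the loaded blank rests at this level.
- pot: Fixed aluminium brush pot, 57 mm outside and 48 mm inside diameter, rim 84 mm above the table, on an 80 x 80 x 6 mm wooden foot. The brush stands in it at the start. Origin: centre of the underside, on the table. Which of die and pot stands on the left differs from run to run.
- pot_floor (a point): Centre of the pot's inner floor, 10 mm above the table; the lower end of the standing brush rests at this level.
- brush: Loose rigid brush, 190 mm, 0.1 kg, upright in the pot, standing on its flat lower end. From there up: bristle head 0-80 mm (solid core 32 mm in diameter; tufts to 41 mm yield freely without force), steel stem 8 mm thick to 116, brass collar 22 mm in diameter to 122, round wooden handle 18 mm in diameter to 190 mm. Origin: centre of the lower end; z up along the handle.
- blank: Loose round brass blank, 60 mm in diameter, 8 mm thick, 0.19 kg, flat on the table. It fits the recess with 2 mm free all round and when home stands 4 mm proud of the die's top face. Origin: centre of the underside. The three blanks lie in any order in three places to the robot's right.
- blank_mid (a point): Centre of the round blank at mid thickness.
- square_blank: Loose square brass blank, 60 x 60 x 8 mm, lying on the table; not used. Origin: centre of the underside.
- large_blank: Loose larger round brass blank, 82 mm in diameter, 8 mm thick, lying on the table; too large for the recess, not used. Origin: centre of the underside.
There are look-alikes about, which are no part of the job. Leave any orange or turquoise look-alike of the pot alone. Leave any purple look-alike of the brush alone.

How it is judged:
By the outcome, as a careful person would: the job done as asked, in the order asked, and still so for the second after the job is handed in, with the robot touching nothing.
It also fails if it takes over 61 s, if anything falls off the work surface, if the arm or the gripper's body presses on something with over 40 N, if the wrist force passes 120 N, or if a joint passes its speed limit or range.

### The arm

A 6-joint arm with a two-finger parallel gripper is mounted at the origin on the work surface. World frame = base frame: x ahead of the robot, y to its left, z up, the work surface at z = 0. Lengths are in mm, angles in rad, forces in N, time in s.
With the tool pointing down it reaches from about 250 to 775 mm from the base axis. Payload 4 kg.
Tool frame: the origin (TCP) lies midway between the tips of the shut fingers; the grasp point (between the pads) lies 19 mm behind it (grip_point_offset is the distance from the TCP to the grasp point, in mm); z points along the fingers, y is the line along which they close (so a half turn about z gives the same grasp; the last joint's range is limited). The gripper opens to 94 mm and grips with 3 to 60 N. Pads are 16 mm wide; open, the fingers measure 119 mm over their backs; the gripper's body (75 mm by 177 mm) begins 78 mm behind the grasp point.
Start: joints at [-1.312, 0.087, 1.371, -0, 1.684, -0.103], TCP at [194.676, -514.414, 205.506] pointing down, gripper open.
Joint ranges: [-3.1, 3.1], [-0.76, 2.03], [0.27, 2.55], [-1.08, 4.22], [0.17, 2.65], [-2.57, 2.57]. Speed limits (rad/s): [2.79, 2.79, 3.14, 3.14, 3.14, 3.14].

### API

Orientations are given as a 3x3 rotation matrix whose columns are the frame's x, y, z axes.
In Python, from plant import sense, snapshot, calibration, sign_off, grip_point_offset gives the robot as it stands. The module is installed in compiled form; this text tells all that it offers.
- The arm moves only by the tool jog_arm, never from a script. Its argument "series" is a list of rows, each a list of 7 numbers: the shift along the tool's x, y, z in m, then the turn, a rotation vector about the tool's x, y, z in rad, then the opening, from 0 (shut) to 1 (fully open). In form: [[tx, ty, tz, ax, ay, az, hand], ...]. A call has 1 to 12 rows; each row shifts and turns the commanded pose from where the row before left it, along the tool's axes as they then stand; what a row does not reach is not made up. A row lasts 1/8 s, in which the tool goes at most 62.5 mm and 10.7 degrees, less where a joint would pass 70% of its speed; a pose out of reach is approached as far as the arm can. A call with a gripper value outside its range is refused whole. The fingers move at their own pace and stop on an object; "force" is the grip in N (left out, the last holds). Time passes only in rows, so rows that do not move let the fingers close. It gives the time, the measured TCP pose, the force, the opening and the grip force at its end, in the units of the state.
- sense(): the state, without advancing time (a new reading comes with each control period).
- snapshot(name): name is "scene" or "side" or "wrist"; returns the picture (384x512x3 uint8, blue, green, red); there is no depth.
- calibration(name): a dict with "intrinsics" (3x3 intrinsics, pixels), "world_to_cam" (4x4, takes a point from world to camera coordinates); the wrist camera has in their place "tool_from_camera" (4x4, takes a point from camera to tool coordinates, whose origin is the TCP and whose axes are the flange's). Camera axes: x right, y down, z forward; pixel columns grow to the right and rows downward; lengths in mm; the calibration is good to about 2 mm. The wrist camera is an equidistant fisheye: a pixel r from the principal point sees the ray r / f radians off the axis. A picture is of the moment at which its call begins: read the wrist's pose just before it. calibration takes no time and is no camera call.
- sign_off(): hands the job in; it is judged then, once.
The state is a dict: "t": time; "joints": joint angles; "joint_velocities": joint speeds; "joint_efforts": joint torques, N m; "position": TCP position; "orientation": TCP orientation; "wrist_force": force on the tool from outside, world axes, zero at the start; "torque": the same for the moment, N m; "finger_gap": opening from 0.0 (shut) to 1.0 (fully open); "gripper_force": force on a finger pad.
Only numpy, scipy, OpenCV 4.12 (cv2) and the standard library are available. Lean on these libraries where they do the work, as an engineer would, in place of code of your own. Each camera call takes 0.05 s, during which the arm holds its last target. There are 200 camera calls.

## Working session

There is one attempt and no reset: what is moved stays moved. The work goes in short steps, Python scripts to look and compute and a tool call to move; the robot and the scene stay as the last step left them, time stands still between calls to the robot, and variables do not carry over. Pictures are saved under pics/ and viewed, at most 13 in all, crops included, and the job is handed in when it is done.

Besides the shell and the picture viewer there is one more tool, called after "Request:" as name(argument=value, ...) on one line, values as JSON. jog_arm: Moves the arm, as the interface text tells. Its arguments: {"type":"object","properties":{"series":{"type":"array","items":{"type":"array","items":{"type":"number"}}},"force":{"type":"number"}},"required":["series"]}

```bash
mkdir -p pics; ls; python3 - <<'E'
from plant import *
import cv2,numpy as np
s=sense();print(s['t'],s['position'],np.round(s['orientation'],3).tolist(),s['finger_gap'],grip_point_offset)
for n in("scene","side","wrist"):
    im=snapshot(n);cv2.imwrite(f"pics/{n}0.png",im)
    c=calibration(n);print(n,{k:np.round(v,3).tolist() if not np.isscalar(v) else v for k,v in c.items()})
a=[cv2.imread(f"pics/{n}0.png") for n in("scene","side")]
E
```

```text
pics
0.0 [ 194.54115369 -513.86646538  204.31031262] [[0.935, 0.354, -0.001], [0.354, -0.935, 0.002], [0.0, -0.002, -1.0]] 1.0022119306674309 18.8
scene {'intrinsics': [[497.517, 0.0, 251.621], [0.0, 497.517, 191.919], [0.0, 0.0, 1.0]], 'world_to_cam': [[-0.086, 0.996, 0.016, 16.55], [0.578, 0.063, -0.814, -231.872], [-0.812, -0.061, -0.581, 1683.524], [0.0, 0.0, 0.0, 1.0]]}
side {'intrinsics': [[498.058, 0.0, 249.101], [0.0, 498.058, 192.902], [0.0, 0.0, 1.0]], 'world_to_cam': [[-0.945, -0.326, -0.008, 485.268], [-0.211, 0.631, -0.746, 171.561], [0.248, -0.704, -0.666, 1388.098], [0.0, 0.0, 0.0, 1.0]]}
wrist {'intrinsics': [[297.319, 0.0, 251.44], [0.0, 297.319, 188.843], [0.0, 0.0, 1.0]], 'tool_from_camera': [[0.001, -0.966, -0.26, 75.272], [1.0, 0.001, -0.001, 0.347], [0.001, -0.26, 0.966, -179.034], [0.0, 0.0, 0.0, 1.0]]}
```

View pics/scene0.png

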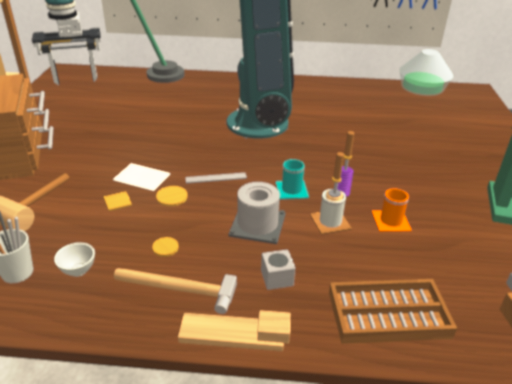

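View pics/side0.png

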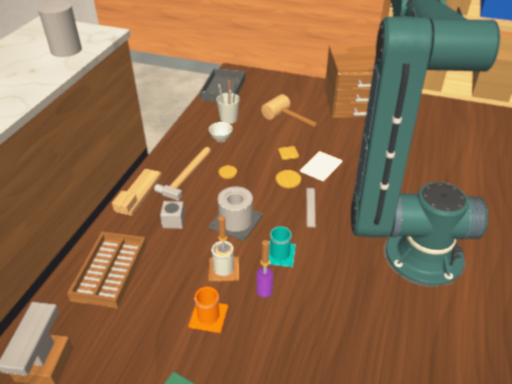

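View pics/wrist0.png

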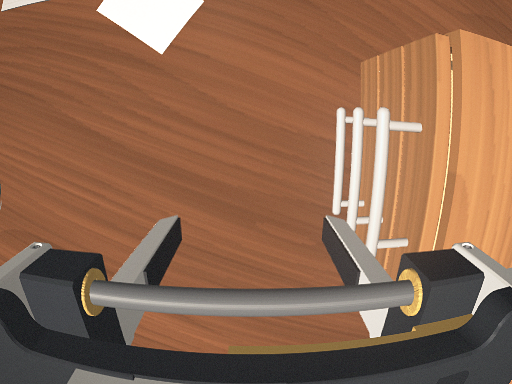

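Scene picture: the brush in the aluminium pot is at (333,210) with its handle top near (338,155). The purple look-alike is at (346,180), the turquoise pot at (293,178) and the orange pot at (396,208). The die is at (259,208). The small round blank is at (165,246), the large round one at (172,195) and the square at (117,200). I choose the wooden-handled brush in the grey pot and the round blank at (165,246), and will check both in one crop.

```bash
cat > h.py <<'E'
from plant import *
import cv2,numpy as np
def onplane(n,uv,z):
    c=calibration(n);K=np.array(c['intrinsics']);T=np.array(c['world_to_cam'])
    d=T[:3,:3].T@np.linalg.solve(K,[uv[0],uv[1],1]);o=-T[:3,:3].T@T[:3,3]
    return o+d*(z-o[2])/d[2]
def proj(n,p):
    c=calibration(n);T=np.array(c['world_to_cam']);q=np.array(c['intrinsics'])@(T[:3,:3]@p+T[:3,3]);return q[:2]/q[2]
def wrist_T(s):
    T=np.eye(4);T[:3,:3]=s['orientation'];T[:3,3]=s['position'];return T@np.array(calibration('wrist')['tool_from_camera'])
def wplane(s,uv,z):
    K=np.array(calibration('wrist')['intrinsics']);d=(np.array(uv)-K[:2,2])/K[0,0];r=np.hypot(*d)
    v=np.array([*(d/r*np.sin(r)),np.cos(r)]);T=wrist_T(s);v=T[:3,:3]@v;o=T[:3,3];return o+v*(z-o[2])/v[2]
def wproj(s,p):
    K=np.array(calibration('wrist')['intrinsics']);q=np.linalg.inv(wrist_T(s))@[*p,1]
    th=np.arctan2(np.hypot(q[0],q[1]),q[2]);return K[:2,2]+K[0,0]*th*q[:2]/np.hypot(q[0],q[1])
E
python3 - <<'E'
from h import *
im={n:cv2.imread(f"pics/{n}0.png") for n in("scene","side")}
# brass blobs
for n in im:
    h=cv2.cvtColor(im[n],cv2.COLOR_BGR2HSV);m=cv2.inRange(h,(18,170,150),(32,255,255))
    k,l,st,c=cv2.connectedComponentsWithStats(m)
    for i in range(1,k):
        if st[i,4]>80: print(n,st[i],c[i],onplane(n,c[i],7).round(1))
print('die',onplane('scene',(259,191),98),onplane('side',(236,196),98))
print('pot',onplane('scene',(333,196),84),onplane('side',(222,247),84))
print('brush top',onplane('scene',(338,153),200),onplane('side',(221,218),200))
a=cv2.resize(im['scene'][130:270,100:420],(800,350),interpolation=cv2.INTER_CUBIC)
b=cv2.resize(im['side'][180:280,160:320],(400,250),interpolation=cv2.INTER_CUBIC)
o=np.zeros((600,800,3),np.uint8);o[:350]=a;o[350:,:400]=b
cv2.imwrite('pics/c1.png',o)
E
```

```text
scene [157 186  30  19 473] [171.58985201 195.21141649] [ 447.5 -192.5    7. ]
scene [104 192  27  18 338] [117.15384615 200.35798817] [ 485.5 -328.9    7. ]
scene [375 212  34  17 120] [390.05       223.40833333] [506.9 374.9   7. ]
scene [153 237  25  19 381] [165.12598425 246.14173228] [ 648.5 -163.6    7. ]
side [279 147  19  13 189] [288.04232804 152.47089947] [ 482. -325.    7.]
side [219 166  18  12 172] [227.27325581 171.53488372] [ 645.3 -160.4    7. ]
side [276 170  25  18 337] [287.99109792 178.41246291] [ 444.2 -190.     7. ]
die [530.72354329  45.44505239  98.        ] [539.00563299  38.26616155  98.        ]
pot [512.43937957 224.2091957   84.        ] [510.91653826 222.31400752  84.        ]
brush top [503.83614981 223.24825911 200.        ] [504.80236257 230.48939975 200.        ]
```

View pics/c1.png

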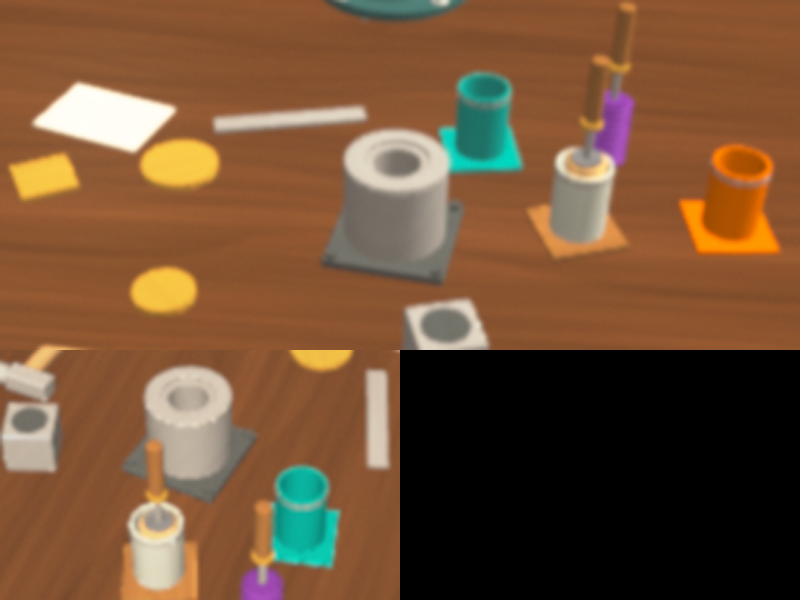

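The crop confirms it. The grey pot on the wooden foot holds the nearer wooden handle (crop 598,60), and the purple brush stands behind it (626,8). The die mouth is at crop (397,161), and the small round blank at (164,290) is smaller than the one at (180,163).

```bash
python3 - <<'E'
from h import *
f=lambda p:(100+p[0]/2.5,130+p[1]/2.5)
g=lambda p:(160+p[0]/2.5,180+(p[1]-350)/2.5)
for nm,a,b,z in[('die',(397,161),(188,396),98),('pot',(584,162),(156,521),84),('btop',(598,61),(153,446),200),('purp base',(612,160),(262,592),20),('purple top',(626,8),(263,506),190)]:
    print(nm,onplane('scene',f(a),z).round(1),onplane('side',g(b),z).round(1))
R=np.array(sense()['orientation']);p=sense()['position']
print(R.T@(np.array([440,200,330])-p))
E
```

```text
die [544.7  46.   98. ] [537.7  48.6  98. ]
pot [507.3 225.9  84. ] [508.1 226.5  84. ]
btop [509.8 225.7 200. ] [503.8 231.6 200. ]
purp base [410.  267.2  20. ] [389.8 231.3  20. ]
purple top [386.5 261.6 190. ] [380.6 264.1 190. ]
[ 482.29297108 -581.11412668 -124.38060284]
```

Request:
jog_arm(series=[[0,0,-0.06,0,0,0,1],[0,0,-0.06,0,0,0,1],[0.045,-0.043,0,0,0,0,1],[0.045,-0.043,0,0,0,0,1],[0.045,-0.043,0,0,0,0,1],[0.045,-0.043,0,0,0,0,1],[0.045,-0.043,0,0,0,0,1],[0.045,-0.043,0,0,0,0,1],[0.045,-0.043,0,0,0,0,1],[0.045,-0.043,0,0,0,0,1],[0.045,-0.043,0,0,0,0,1],[0.045,-0.043,0,0,0,0,1]])

```text
t: 1.65
position: [463.7, 49.1, 325.3]
orientation: [[0.935, 0.354, 0.0], [0.354, -0.935, -0.0], [0.0, 0.0, -1.0]]
wrist_force: [1.2, -0.2, 0.0]
finger_gap: 1.0
gripper_force: 0.0
```

Request:
jog_arm(series=[[0.02,-0.042,0,0,0,0,1],[0.02,-0.042,0,0,0,0,1],[0,0,0,0,0,0,1],[0,0,0,0,0,0,1]])

```text
t: 2.15
position: [470.9, 139.3, 325.2]
orientation: [[0.935, 0.354, -0.001], [0.354, -0.935, -0.001], [-0.001, 0.001, -1.0]]
wrist_force: [0.2, 0.7, -0.2]
finger_gap: 1.0
gripper_force: 0.0
```

```bash
python3 - <<'E'
from h import *
s=sense();print(s['position'],s['t'],s['joints']);im=snapshot('wrist');cv2.imwrite('pics/w1.png',im)
for p in [(541,47,98),(508,227,84),(508,227,200)]: print(wproj(s,p))
E
```

```text
[470.90682266 139.33671104 325.1784224 ] 2.15 [ 1.72722190e-01 -3.62828436e-02  1.26159472e+00 -8.14902125e-04
  1.91695203e+00  1.38139161e+00]
[330.75244543 142.73936316]
[202.66974981 117.97651711]
[184.61130401 121.09279418]
```

View pics/w1.png

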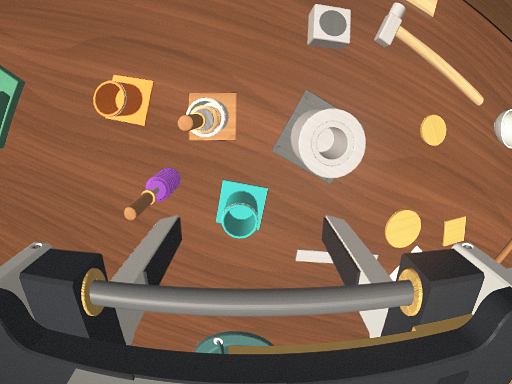

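The wrist view shows the brush's handle top at (186,123) and the pot rim near (208,116). The die mouth is at (331,143), the small blank at (433,130), the large one at (404,229) and the square at (455,231).

```bash
python3 - <<'E'
from h import *
s=sense();im=cv2.imread('pics/w1.png')
h=cv2.cvtColor(im,cv2.COLOR_BGR2HSV);m=cv2.inRange(h,(18,140,150),(32,255,255))
k,l,st,c=cv2.connectedComponentsWithStats(m)
for i in range(1,k):
    if st[i,4]>150: print(st[i],c[i],wplane(s,c[i],7).round(1))
print('btop',wplane(s,(185.5,123.5),200),'pot',wplane(s,(208,116.5),84),'die',wplane(s,(331,143),98))
g=cv2.cvtColor(im,cv2.COLOR_BGR2GRAY)
c=cv2.HoughCircles(cv2.GaussianBlur(g,(3,3),0)[95:195,270:385],cv2.HOUGH_GRADIENT_ALT,1.5,2,param1=150,param2=.6,minRadius=12,maxRadius=45);print(None if c is None else c+[270,95,0])
o=np.zeros((600,800,3),np.uint8)
o[:400,:400]=cv2.resize(im[75:155,160:240],(400,400),interpolation=cv2.INTER_CUBIC)
o[:400,400:]=cv2.resize(im[103:183,290:370],(400,400),interpolation=cv2.INTER_CUBIC)
cv2.imwrite('pics/c2.png',o[:400])
E
```

```text
[108  75  45  50 698] [136.21346705  99.15329513] [496.1 361.9   7. ]
[ 94  81  30  36 214] [113.08878505  98.09813084] [485.3 406.7   7. ]
[401 269  21  47 298] [412.28187919 292.69463087] [ 317.1 -309.2    7. ]
btop [506.08962554 224.83936787 200.        ] pot [512.70110804 220.07117141  84.        ] die [540.80231459  45.96770566  98.        ]
[[[331.5        143.          19.62419128]
  [321.         137.          27.79773712]
  [331.5        143.          34.29191971]
  [321.         137.          37.43760681]
  [313.5        128.          25.50977135]
  [316.5        153.5         23.68256187]]]
```

View pics/c2.png

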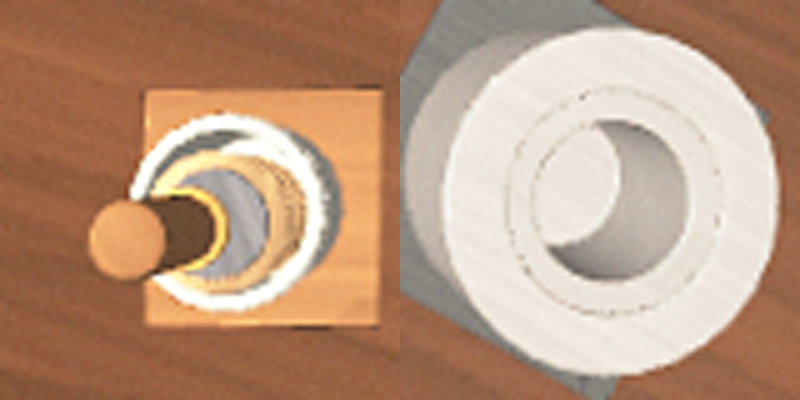

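Handle top centre is at (185.4,123), pot rim centre at (206,117.5) and die top circle centre at (332,143.4).

```bash
python3 - <<'E'
from h import *
s=sense();R=np.array(s['orientation'])
for n,uv,z in [('btop',(185.1,122.7),200),('pot',(205.7,117.2),84),('die',(331.7,143.2),98)]:
    p=wplane(s,uv,z);print(n,p.round(1),(R.T@(p-s['position'])).round(1))
E
```

```text
btop [506.7 225.5 200. ] [ 64.1 -68.5 125.3]
pot [510.7 222.8  84. ] [ 66.9 -64.7 241.3]
die [540.9  44.9  98. ] [ 32.4 112.5 227.4]
```

Request:
jog_arm(series=[[0.032,-0.034,0,0,0,0,1],[0.032,-0.034,0,0,0,0,0.8],[0,0,0.04,0,0,0,0.7],[0,0,0.045,0,0,0,0.6],[0,0,0.045,0,0,0,0.5],[0,0,0.03,0,0,0,0.5],[0,0,0.014,0,0,0,0.5],[0,0,0,0,0,0,0.2],[0,0,0,0,0,0,0],[0,0,0,0,0,0,0],[0,0,0,0,0,0,0],[0,0,0,0,0,0,0]], force=30)

```text
t: 3.7
position: [507.6, 226.5, 153.1]
orientation: [[0.935, 0.354, 0.003], [0.354, -0.935, 0.001], [0.003, -0.0, -1.0]]
wrist_force: [0.4, 0.8, 5.5]
finger_gap: 0.185
gripper_force: 30.0
```

Request:
jog_arm(series=[[0,0,-0.02,0,0,0,0],[0,0,-0.04,0,0,0,0],[0,0,-0.04,0,0,0,0],[0,0,-0.03,0,0,0,0],[0,0,0,0,0,0,0],[-0.003,0.02,0,0,0,0,0],[-0.006,0.035,0,0,0,0,0],[-0.008,0.04,0,0,0,0,0],[-0.008,0.04,0,0,0,0,0],[-0.005,0.03,0,0,0,0,0],[-0.003,0.0165,0,0,0,0,0],[0,0,0,0,0,0,0]])

```text
t: 5.2
position: [539.8, 43.4, 279.9]
orientation: [[0.936, 0.352, -0.003], [0.352, -0.936, 0.0], [-0.003, -0.001, -1.0]]
wrist_force: [0.4, -0.1, -0.2]
finger_gap: 0.185
gripper_force: 30.0
```

```bash
python3 - <<'E'
from h import *
s=sense();print(s['position'],s['wrist_force'],s['torque'],s['finger_gap'])
o=np.zeros((450,800,3),np.uint8)
for i,(n,z) in enumerate([('scene',143),('side',143)]):
    im=snapshot(n);cv2.imwrite(f'pics/{n}2.png',im);u,v=proj(n,np.array([541,45,150])).astype(int);
    print(n,u,v,proj(n,np.array([541,45,s['position'][2]-143])))
    o[:,i*400:i*400+400]=cv2.resize(im[v-45:v+45,u-40:u+40],(400,450),interpolation=cv2.INTER_CUBIC)
cv2.imwrite('pics/c3.png',o)
E
```

```text
[539.77176072  43.3715702  279.88169554] [ 0.44595257 -0.06408622 -0.21161587] [-0.00157795  0.07514678 -0.00178282] 0.18549071344931634
scene 259 175 [258.89348617 179.95760329]
side 234 183 [234.15136019 187.10616099]
```

View pics/c3.png

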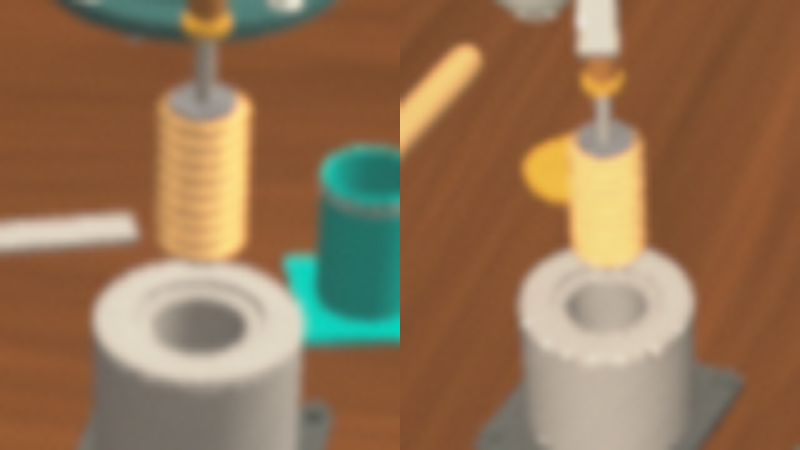

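The brush hangs upright over the bore: the brush axis at crop 203 sits over the bore at 199, and in the side view 607 over 605. It is well within the 7 mm clearance.

Request:
jog_arm(series=[[0,0,0.02,0,0,0,0],[0,0,0.025,0,0,0,0],[0,0,0.025,0,0,0,0],[0,0,0.02,0,0,0,0],[0,0,0.015,0,0,0,0],[0,0,0.007,0,0,0,0],[0,0,0.003,0,0,0,0],[0,0,0,0,0,0,0],[0,0,0,0,0,0,0]])

```text
t: 6.42
position: [540.6, 44.5, 167.3]
orientation: [[0.935, 0.354, 0.001], [0.354, -0.935, -0.0], [0.001, 0.001, -1.0]]
wrist_force: [0.2, -0.1, -0.0]
finger_gap: 0.189
gripper_force: 30.0
```

Request:
jog_arm(series=[[0,0,0.002,0,0,0,0],[0,0,0.002,0,0,0,0],[0,0,0.001,0,0,0,0],[0,0,0,0,0,0,0]])

```text
t: 6.92
position: [540.1, 44.5, 161.3]
orientation: [[0.935, 0.354, -0.0], [0.354, -0.935, -0.0], [-0.0, -0.0, -1.0]]
wrist_force: [-0.0, 0.3, -0.6]
finger_gap: 0.185
gripper_force: 30.0
```

Request:
jog_arm(series=[[0,0,0.001,0,0,0,0],[0,0,0.001,0,0,0,0],[0,0,0,0,0,0,0]])

```text
t: 7.3
position: [540.5, 44.6, 161.1]
orientation: [[0.935, 0.354, 0.002], [0.354, -0.935, -0.0], [0.002, 0.001, -1.0]]
wrist_force: [-1.4, 0.5, 4.6]
finger_gap: 0.187
gripper_force: 30.0
```

Request:
jog_arm(series=[[0,0,-0.02,0,0,0,0],[0,0,-0.03,0,0,0,0],[0,0,-0.025,0,0,0,0],[0,0,-0.008,0,0,0,0],[0,0,0,0,0,0,0],[0,0,0,0,0,0,0],[0,0,0.02,0,0,0,0],[0,0,0.03,0,0,0,0],[0,0,0.02,0,0,0,0],[0,0,0.007,0,0,0,0],[0,0,0.003,0,0,0,0],[0,0,0,0,0,0,0]])

```text
t: 8.8
position: [540.5, 44.6, 163.0]
orientation: [[0.935, 0.354, 0.001], [0.354, -0.935, -0.0], [0.001, 0.0, -1.0]]
wrist_force: [0.8, 0.5, -1.6]
finger_gap: 0.186
gripper_force: 30.0
```

Request:
jog_arm(series=[[0,0,0.001,0,0,0,0],[0,0,0.001,0,0,0,0],[0,0,0.001,0,0,0,0],[0,0,0,0,0,0,0],[0,0,0,0,0,0,0]])

```text
t: 9.43
position: [540.7, 44.6, 161.1]
orientation: [[0.935, 0.354, 0.002], [0.354, -0.935, -0.0], [0.002, 0.001, -1.0]]
wrist_force: [-1.5, -1.0, 5.4]
finger_gap: 0.184
gripper_force: 30.0
```

Request:
jog_arm(series=[[0,0,-0.02,0,0,0,0],[0,0,-0.035,0,0,0,0],[0,0,-0.04,0,0,0,0],[0,0,-0.025,0,0,0,0],[0,0,0,0,0,0,0],[0.004,-0.02,0,0,0,0,0],[0.006,-0.035,0,0,0,0,0],[0.008,-0.04,0,0,0,0,0],[0.008,-0.04,0,0,0,0,0],[0.005,-0.03,0,0,0,0,0],[0.0035,-0.0155,0,0,0,0,0],[0,0,0,0,0,0,0]])

```text
t: 10.92
position: [507.8, 226.5, 278.0]
orientation: [[0.935, 0.356, -0.002], [0.356, -0.935, -0.001], [-0.003, 0.0, -1.0]]
wrist_force: [0.1, -0.2, -0.3]
finger_gap: 0.19
gripper_force: 30.0
```

```bash
python3 - <<'E'
from h import *
s=sense();print(s['position'],s['wrist_force'],s['torque'],s['finger_gap'])
o=np.zeros((450,800,3),np.uint8)
for i,n in enumerate(['scene','side']):
    im=snapshot(n);u,v=proj(n,np.array([508,226,130])).astype(int);
    o[:,i*400:i*400+400]=cv2.resize(im[v-45:v+45,u-40:u+40],(400,450),interpolation=cv2.INTER_CUBIC)
cv2.imwrite('pics/c4.png',o)
E
```

```text
[507.78982948 226.5377056  278.00805891] [ 0.0926913  -0.24305634 -0.27828406] [-0.03579984 -0.00609284 -0.0442855 ] 0.1902586466218125
```

View pics/c4.png

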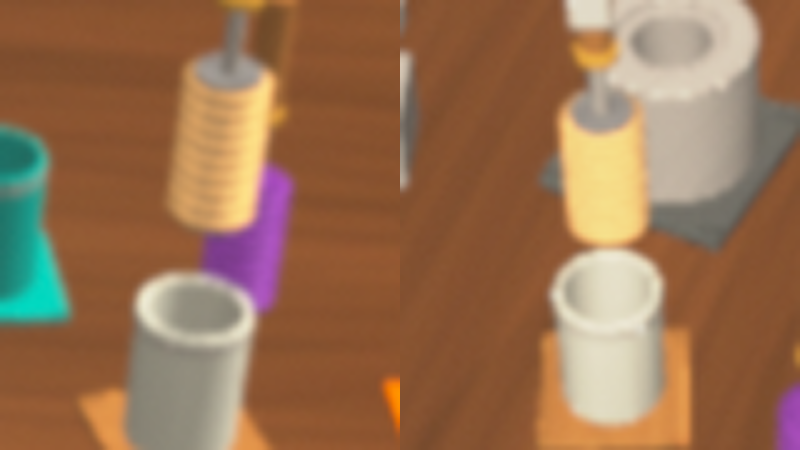

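The brush axis, extended, meets the pot rim within about 2 mm in both views, so I lower it.

Request:
jog_arm(series=[[0,0,0.02,0,0,0,0],[0,0,0.03,0,0,0,0],[0,0,0.03,0,0,0,0],[0,0,0.02,0,0,0,0],[0,0,0.012,0,0,0,0],[0,0,0.006,0,0,0,0],[0,0,0.003,0,0,0,0],[0,0,0,0,0,0,0],[0,0,0,0,0,0,0]])

```text
t: 12.15
position: [509.0, 225.8, 159.2]
orientation: [[0.935, 0.354, 0.001], [0.354, -0.935, 0.0], [0.001, 0.0, -1.0]]
wrist_force: [0.2, -0.4, -2.1]
finger_gap: 0.185
gripper_force: 30.0
```

Request:
jog_arm(series=[[0,0,0.0015,0,0,0,0],[0,0,0.0005,0,0,0,0],[0,0,0,0,0,0,0]])

```text
t: 12.52
position: [508.5, 225.6, 156.4]
orientation: [[0.935, 0.354, -0.0], [0.354, -0.935, -0.0], [-0.0, 0.0, -1.0]]
wrist_force: [0.6, -0.1, -1.7]
finger_gap: 0.188
gripper_force: 30.0
```

Request:
jog_arm(series=[[0,0,0.001,0,0,0,0],[0,0,0.001,0,0,0,0],[0,0,0.0007,0,0,0,0],[0,0,0,0,0,0,0],[0,0,0,0,0,0,0]])

```text
t: 13.15
position: [508.6, 225.6, 153.8]
orientation: [[0.935, 0.354, 0.0], [0.354, -0.935, -0.0], [0.0, 0.0, -1.0]]
wrist_force: [-0.0, -0.4, -1.8]
finger_gap: 0.187
gripper_force: 30.0
```

Request:
jog_arm(series=[[0,0,0.0008,0,0,0,0],[0,0,0.0007,0,0,0,0],[0,0,0,0,0,0,0]])

```text
t: 13.52
position: [508.8, 225.7, 153.1]
orientation: [[0.935, 0.354, 0.001], [0.354, -0.935, 0.0], [0.001, 0.0, -1.0]]
wrist_force: [-0.9, -0.6, 3.2]
finger_gap: 0.187
gripper_force: 30.0
```

Request:
jog_arm(series=[[0,0,0,0,0,0,0.25],[0,0,0,0,0,0,0.4],[0,0,0,0,0,0,0.5],[0,0,0,0,0,0,0.5],[0,0,-0.02,0,0,0,0.5],[0,0,-0.04,0,0,0,0.5],[0,0,-0.05,0,0,0,0.6],[0,0.04,-0.01,0,0,0,1],[-0.001,0.06,0,0,0,0,1],[-0.001,0.06,0,0,0,0,1],[-0.001,0.06,0,0,0,0,1],[-0.001,0.06,0,0,0,0,1]])

```text
t: 15.02
position: [604.4, -39.5, 272.3]
orientation: [[0.935, 0.354, 0.0], [0.354, -0.935, 0.0], [0.0, 0.0, -1.0]]
wrist_force: [0.2, -0.3, -0.9]
finger_gap: 0.997
gripper_force: 0.0
```

Request:
jog_arm(series=[[-0.002,0.06,0,0,0,0,1],[-0.002,0.05,0.02,0,0,0,1],[0,0.0215,0.03,0,0,0,1],[0,0,0,0,0,0,1],[0,0,0,0,0,0,1]])

```text
t: 15.65
position: [646.9, -161.2, 223.4]
orientation: [[0.935, 0.355, 0.001], [0.355, -0.935, 0.0], [0.001, 0.0, -1.0]]
wrist_force: [-0.1, -0.3, -0.2]
finger_gap: 1.002
gripper_force: 0.0
```

```bash
python3 - <<'E'
from h import *
s=sense();R=np.array(s['orientation']);print(s['position'],s['t'],s['wrist_force'])
im=snapshot('wrist');sc=snapshot('scene');cv2.imwrite('pics/w2.png',im)
h=cv2.cvtColor(im,cv2.COLOR_BGR2HSV);m=cv2.inRange(h,(16,110,120),(34,255,255));m[230:]=0
k,l,st,c=cv2.connectedComponentsWithStats(m)
for i in range(1,k):
    if st[i,4]>150: p=wplane(s,c[i],8);print(st[i],c[i],p.round(1),(R.T@(p-s['position'])).round(1))
print(wproj(s,(647,-162,8)))
u,v=proj('scene',np.array([508,226,110])).astype(int)
o=np.zeros((384,800,3),np.uint8);o[:,:512]=im;o[:384,512:]=cv2.resize(sc[v-48:v+48,u-36:u+36],(288,384),interpolation=cv2.INTER_CUBIC)
cv2.imwrite('pics/c5.png',o)
E
```

```text
[ 646.8898688  -161.2102263   223.38538685] 15.65 [-0.0628787  -0.30947534 -0.24288182]
[ 233  146   44   43 1499] [254.38892595 167.00333556] [ 648.3 -164.9    8. ] [-2.000e-01  3.900e+00  2.154e+02]
[252.01508285 167.10994411]
```

View pics/c5.png

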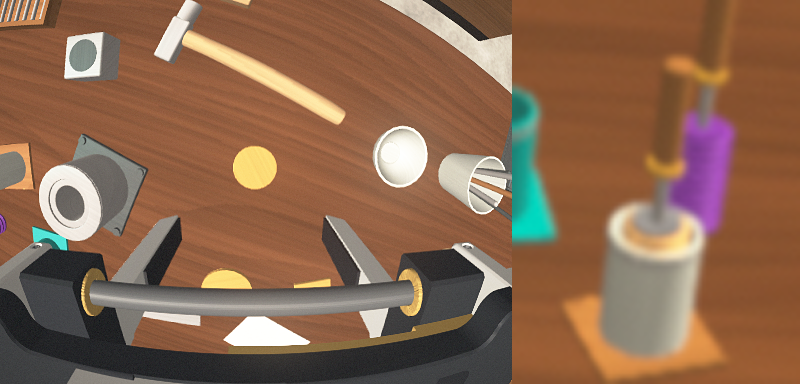

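The brush stands in its pot. The blank is at (254,167), 43.5 px across, which matches 60 mm. I shift 3.8 mm along tool y and descend.

Request:
jog_arm(series=[[0,0.0038,0.03,0,0,0,1],[0,0,0.045,0,0,0,1],[0,0,0.045,0,0,0,1],[0,0,0.04,0,0,0,1],[0,0,0.03,0,0,0,1],[0,0,0.015,0,0,0,1],[0,0,0.007,0,0,0,1],[0,0,0.003,0,0,0,1],[0,0,0,0,0,0,1],[0,0,0,0,0,0,1]])

```text
t: 17.0
position: [648.8, -165.9, 8.5]
orientation: [[0.935, 0.354, 0.002], [0.354, -0.935, -0.001], [0.002, 0.001, -1.0]]
wrist_force: [0.3, -0.5, 0.4]
finger_gap: 0.996
gripper_force: 0.0
```

Request:
jog_arm(series=[[0,0,0.001,0,0,0,1],[0,0,0,0,0,0,1],[0,0,0,0,0,0,1]])

```text
t: 17.38
position: [648.1, -165.7, 6.3]
orientation: [[0.935, 0.354, -0.0], [0.354, -0.935, -0.0], [-0.0, 0.0, -1.0]]
wrist_force: [0.8, -0.4, 0.2]
finger_gap: 0.998
gripper_force: 0.0
```

Request:
jog_arm(series=[[0,0,0.002,0,0,0,1],[0,0,0.001,0,0,0,1],[0,0,0.001,0,0,0,1],[0,0,0,0,0,0,1],[0,0,0,0,0,0,1]])

```text
t: 18.0
position: [648.1, -165.6, 2.3]
orientation: [[0.935, 0.354, 0.0], [0.354, -0.935, -0.0], [0.0, 0.0, -1.0]]
wrist_force: [0.4, -1.0, 0.2]
finger_gap: 1.0
gripper_force: 0.0
```

Request:
jog_arm(series=[[0,0,0.001,0,0,0,1],[0,0,0,0,0,0,1]])

```text
t: 18.25
position: [648.0, -165.6, 1.2]
orientation: [[0.935, 0.354, -0.0], [0.354, -0.935, -0.0], [-0.0, 0.0, -1.0]]
wrist_force: [0.4, -0.7, -0.1]
finger_gap: 1.002
gripper_force: 0.0
```

Request:
jog_arm(series=[[0,0,0.0005,0,0,0,1],[0,0,0,0,0,0,1]])

```text
t: 18.5
position: [648.1, -165.7, 0.7]
orientation: [[0.935, 0.354, -0.0], [0.354, -0.935, -0.0], [-0.0, 0.0, -1.0]]
wrist_force: [-0.8, 0.2, -0.1]
finger_gap: 0.998
gripper_force: 0.0
```

Request:
jog_arm(series=[[0,0,0.0005,0,0,0,1],[0,0,0,0,0,0,1]])

```text
t: 18.75
position: [648.2, -165.7, 0.4]
orientation: [[0.935, 0.354, 0.0], [0.354, -0.935, -0.0], [0.0, 0.0, -1.0]]
wrist_force: [0.6, 0.4, 0.7]
finger_gap: 1.003
gripper_force: 0.1
```

Request:
jog_arm(series=[[0,0,0.0004,0,0,0,1],[0,0,0,0,0,0,1]])

```text
t: 19.0
position: [648.2, -165.7, 0.3]
orientation: [[0.935, 0.354, 0.0], [0.354, -0.935, -0.0], [0.0, 0.0, -1.0]]
wrist_force: [-1.7, 0.5, 3.0]
finger_gap: 0.997
gripper_force: 1.4
```

Request:
jog_arm(series=[[0,0,-0.003,0,0,0,1],[0,0,-0.0022,0,0,0,1],[0,0,0,0,0,0,0.8],[0,0,0,0,0,0,0.7],[0,0,0,0,0,0,0.65],[0,0,0,0,0,0,0.5],[0,0,0,0,0,0,0.4],[0,0,0,0,0,0,0.3],[0,0,0,0,0,0,0.3]], force=30)

```text
t: 20.12
position: [648.0, -165.6, 4.9]
orientation: [[0.935, 0.354, -0.0], [0.354, -0.935, 0.0], [-0.0, -0.0, -1.0]]
wrist_force: [-0.5, 0.5, 0.9]
finger_gap: 0.619
gripper_force: 30.0
```

Request:
jog_arm(series=[[0,0,-0.005,0,0,0,0.3],[0,0,-0.015,0,0,0,0.3],[0,0,-0.03,0,0,0,0.3],[0,0,-0.04,0,0,0,0.3],[0,0,-0.045,0,0,0,0.3],[0,0,-0.035,0,0,0,0.3],[0,0,-0.015,0,0,0,0.3],[-0.002,-0.015,0,0,0,0,0.3],[-0.003,-0.03,0,0,0,0,0.3],[-0.004,-0.035,0,0,0,0,0.3],[-0.004,-0.035,0,0,0,0,0.3],[-0.004,-0.035,0,0,0,0,0.3]])

```text
t: 21.62
position: [576.6, -29.4, 187.1]
orientation: [[0.935, 0.354, -0.005], [0.354, -0.935, 0.001], [-0.004, -0.003, -1.0]]
wrist_force: [0.2, 0.0, -1.5]
finger_gap: 0.618
gripper_force: 30.0
```

Request:
jog_arm(series=[[-0.003,-0.035,0,0,0,0,0.3],[-0.003,-0.03,0,0,0,0,0.3],[-0.0025,-0.02,0,0,0,0,0.3],[0,0,0,0,0,0,0.3],[0,0,0,0,0,0,0.3],[0,0,0,0,0,0,0.3]])

```text
t: 22.38
position: [541.4, 44.2, 189.8]
orientation: [[0.936, 0.353, -0.0], [0.353, -0.936, -0.0], [-0.0, 0.0, -1.0]]
wrist_force: [0.3, -0.0, -1.4]
finger_gap: 0.623
gripper_force: 30.0
```

```bash
python3 - <<'E'
from h import *
s=sense();R=np.array(s['orientation']);print(s['position'],s['t'],s['wrist_force'],s['finger_gap'])
im=snapshot('wrist');cv2.imwrite('pics/w3.png',im)
print(wproj(s,(541,45,98)), wproj(s,s['position']))
cv2.imwrite('pics/c6.png',cv2.resize(im[100:300,140:380],(720,600),interpolation=cv2.INTER_CUBIC))
E
```

```text
[541.42469713  44.17432129 189.79934136] 22.375 [ 0.31707856 -0.03003838 -1.35847641] 0.6233759583659473
[250.32802052 191.43569828] [251.12837282 229.09209549]
```

View pics/c6.png

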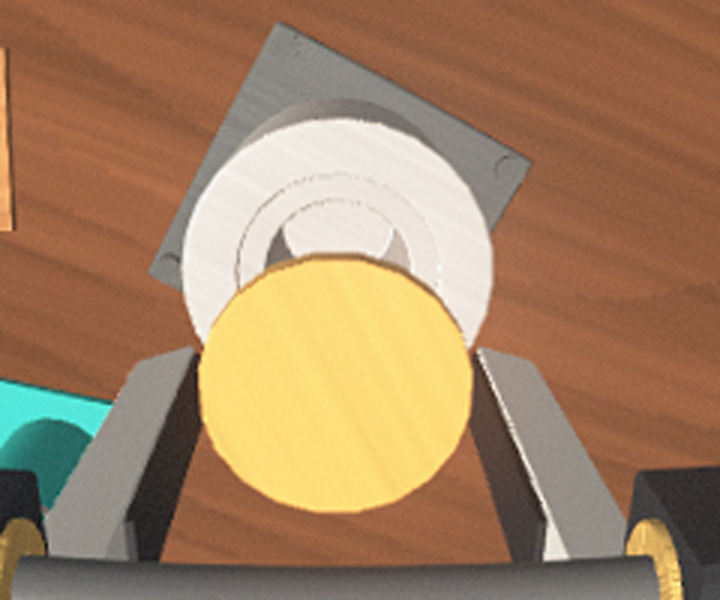

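The blank is held level. In the full picture it is centred near (252,228), with the die's top circle around (252,191). I fit both circles by back-projection.

```bash
cat > fit.py <<'E'
from h import *
from scipy.optimize import least_squares
def cfit(P):
    f=lambda q:np.hypot(P[:,0]-q[0],P[:,1]-q[1])-q[2]
    r=least_squares(f,[*P[:,:2].mean(0),40],loss='soft_l1',f_scale=.5);return r.x,np.sqrt(np.mean(r.fun**2))
def big(m):
    c,_=cv2.findContours(m,cv2.RETR_EXTERNAL,cv2.CHAIN_APPROX_NONE);return max(c,key=cv2.contourArea)[:,0,:].astype(float)
def measure(s,im):
    h=cv2.cvtColor(im,cv2.COLOR_BGR2HSV);R=np.array(s['orientation']);z=s['position'][2]
    out={}
    c=big(cv2.inRange(h,(18,90,170),(34,255,255)))
    P=np.array([wplane(s,u,z+3.2) for u in c]);out['blank']=cfit(P)
    w=cv2.inRange(h,(0,0,190),(180,45,255));w[:,:195]=0;w[:,310:]=0;w[215:]=0;w=cv2.morphologyEx(w,cv2.MORPH_OPEN,np.ones((3,3)))
    c=cv2.convexHull(big(w).astype(np.float32))[:,0,:]
    cc=np.array([252,191]);c=c[(c[:,1]<205)]
    P=np.array([wplane(s,u,98) for u in c]);out['die']=cfit(P)
    d=out['die'][0][:2]-out['blank'][0][:2]
    for k,v in out.items():print(k,v[0].round(2),'rms',round(v[1],2))
    print('blank in tool',(R.T@np.array([*(out['blank'][0][:2]-s['position'][:2]),0])).round(2),'tool move',(R.T@np.array([*d,0])).round(2))
E
python3 - <<'E'
from fit import *
measure(sense(),cv2.imread('pics/w3.png'))
E
```

```text
blank [541.78  44.28  29.06] rms 0.27
die [541.79  43.87  49.21] rms 0.18
blank in tool [ 0.37  0.07 -0.  ] tool move [-0.14  0.39  0.  ]
```

Request:
jog_arm(series=[[0,0.0004,0.02,0,0,0,0.3],[0,0,0.025,0,0,0,0.3],[0,0,0.015,0,0,0,0.3],[0,0,0.006,0,0,0,0.3],[0,0,0,0,0,0,0.3],[0,0,0,0,0,0,0.3],[0,0,0,0,0,0,0.3]])

```text
t: 23.3
position: [541.8, 44.7, 125.1]
orientation: [[0.935, 0.354, 0.002], [0.354, -0.935, -0.0], [0.002, 0.001, -1.0]]
wrist_force: [0.6, 0.1, -2.1]
finger_gap: 0.621
gripper_force: 30.0
```

```bash
python3 - <<'E'
from fit import *
s=sense();print(s['position'],s['t'],s['wrist_force'],wproj(s,(541,45,98)),wproj(s,s['position']))
im=snapshot('wrist');cv2.imwrite('pics/w4.png',im)
measure(s,im)
cv2.imwrite('pics/c7.png',cv2.resize(im[100:300,140:380],(720,600),interpolation=cv2.INTER_CUBIC))
E
```

```text
[541.78644441  44.74878449 125.09458672] 23.3 [ 0.56650615  0.10066939 -2.06985821] [250.48073666 215.74093306] [251.12929927 229.09156583]
blank [542.05  44.76  29.12] rms 0.27
die [542.04  43.92  49.08] rms 0.18
blank in tool [0.25 0.08 0.  ] tool move [-0.31  0.78  0.  ]
```

View pics/c7.png

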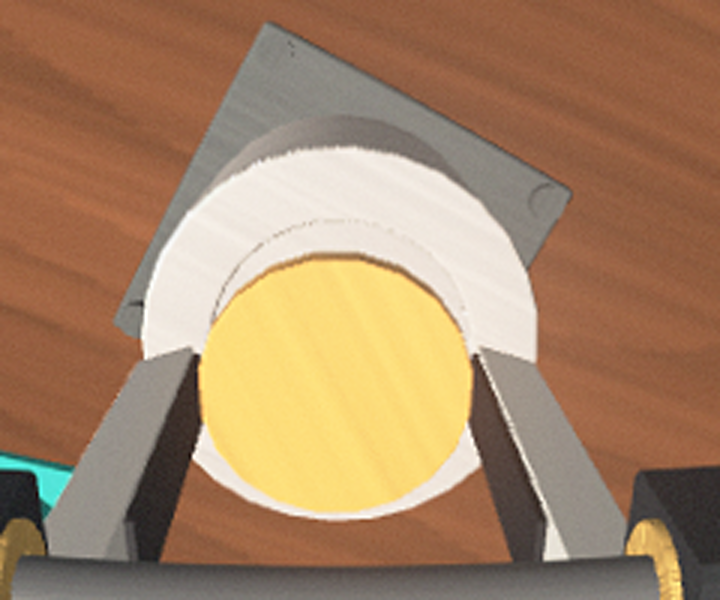

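The die's rim (crop 143–538) is centred slightly right of the blank (199–472), so I shift about 1 mm along tool y, then lower to just above the face and re-measure.

Request:
jog_arm(series=[[-0.0002,0.001,0.005,0,0,0,0.3],[0,0,0.007,0,0,0,0.3],[0,0,0.005,0,0,0,0.3],[0,0,0,0,0,0,0.3],[0,0,0,0,0,0,0.3],[0,0,0,0,0,0,0.3]])

```text
t: 24.1
position: [541.6, 43.7, 107.4]
orientation: [[0.935, 0.354, 0.001], [0.354, -0.935, -0.0], [0.001, 0.0, -1.0]]
wrist_force: [0.1, 0.7, -1.5]
finger_gap: 0.622
gripper_force: 30.0
```

```bash
sed -i 's/w\[:,:195\]=0;w\[:,310:\]=0;w\[215:\]=0/w[:,:175]=0;w[:,330:]=0;w[212:]=0/; s/c\[:,1\]<205/c[:,1]<208/' fit.py; python3 - <<'E'
from fit import *
s=sense();print(s['position'],s['t'],s['wrist_force'])
im=snapshot('wrist');cv2.imwrite('pics/w5.png',im)
measure(s,im)
# left/right rim columns of die per row
h=cv2.cvtColor(im,cv2.COLOR_BGR2HSV);w=cv2.inRange(h,(0,0,190),(180,45,255))
for r in range(175,212,6):
    c=np.where(w[r,170:335])[0]+170
    if len(c): 
        a,b=wplane(s,(c[0],r),98),wplane(s,(c[-1],r),98);R=np.array(s['orientation']);m=R.T@((a+b)/2-s['position']);print(r,c[0],c[-1],m[1].round(2))
E
```

```text
[541.56935668  43.71735897 107.38171063] 24.1 [ 0.05896795  0.7210673  -1.5472895 ]
blank [541.83  43.74  29.12] rms 0.27
die [542.03  43.83  49.12] rms 0.15
blank in tool [0.25 0.07 0.  ] tool move [ 0.22 -0.02  0.  ]
175 197 305 -0.13
181 193 310 0.2
187 189 314 0.21
193 186 317 0.21
199 184 319 0.21
205 182 321 0.22
211 181 322 0.22
```

Request:
jog_arm(series=[[0.0002,0.0001,0.002,0,0,0,0.3],[0,0,0.002,0,0,0,0.3],[0,0,0.0015,0,0,0,0.3],[0,0,0.001,0,0,0,0.3],[0,0,0,0,0,0,0.3],[0,0,0,0,0,0,0.3]])

```text
t: 24.9
position: [541.7, 43.7, 100.6]
orientation: [[0.935, 0.354, 0.0], [0.354, -0.935, -0.0], [0.0, 0.0, -1.0]]
wrist_force: [0.3, -0.2, -1.6]
finger_gap: 0.623
gripper_force: 30.0
```

Request:
jog_arm(series=[[0,0,0.0008,0,0,0,0.3],[0,0,0,0,0,0,0.3],[0,0,0,0,0,0,0.3]])

```text
t: 25.28
position: [541.6, 43.7, 99.8]
orientation: [[0.935, 0.354, 0.0], [0.354, -0.935, -0.0], [0.0, 0.0, -1.0]]
wrist_force: [0.3, 0.0, -0.7]
finger_gap: 0.621
gripper_force: 30.0
```

In the recess without resistance, about 1 mm to go.

Request:
jog_arm(series=[[0,0,0.0005,0,0,0,0.3],[0,0,0,0,0,0,0.3],[0,0,0,0,0,0,0.3]])

```text
t: 25.65
position: [541.6, 43.7, 99.3]
orientation: [[0.935, 0.354, 0.0], [0.354, -0.935, -0.0], [0.0, 0.0, -1.0]]
wrist_force: [1.0, 0.5, -1.5]
finger_gap: 0.623
gripper_force: 30.0
```

Request:
jog_arm(series=[[0,0,0.0004,0,0,0,0.3],[0,0,0,0,0,0,0.3],[0,0,0,0,0,0,0.3]])

```text
t: 26.02
position: [541.6, 43.7, 98.9]
orientation: [[0.935, 0.354, 0.0], [0.354, -0.935, -0.0], [0.0, 0.0, -1.0]]
wrist_force: [0.7, -0.3, -2.0]
finger_gap: 0.622
gripper_force: 30.0
```

Request:
jog_arm(series=[[0,0,0.0003,0,0,0,0.3],[0,0,0,0,0,0,0.3],[0,0,0,0,0,0,0.3]])

```text
t: 26.4
position: [541.6, 43.7, 98.9]
orientation: [[0.935, 0.354, 0.0], [0.354, -0.935, -0.0], [0.0, 0.0, -1.0]]
wrist_force: [-1.1, -0.2, 1.6]
finger_gap: 0.626
gripper_force: 30.0
```

Request:
jog_arm(series=[[0,0,0.0003,0,0,0,0.3],[0,0,0,0,0,0,0.3],[0,0,0,0,0,0,0.3]])

```text
t: 26.78
position: [541.7, 43.7, 98.8]
orientation: [[0.935, 0.354, 0.0], [0.354, -0.935, -0.0], [0.0, 0.0, -1.0]]
wrist_force: [-1.4, -0.1, 4.5]
finger_gap: 0.625
gripper_force: 30.0
```

Seated as predicted at 98.9. I release slowly and retreat straight up.

Request:
jog_arm(series=[[0,0,0,0,0,0,0.68],[0,0,-0.0003,0,0,0,0.75],[0,0,0,0,0,0,0.85],[0,0,0,0,0,0,1],[0,0,0,0,0,0,1],[0,0,-0.01,0,0,0,1],[0,0,-0.03,0,0,0,1],[0,0,-0.045,0,0,0,1],[0,0,-0.045,0,0,0,1],[0,0,-0.03,0,0,0,1],[0,0,0,0,0,0,1],[0,0,0,0,0,0,1]])

```text
t: 28.28
position: [541.0, 43.7, 257.1]
orientation: [[0.935, 0.354, -0.002], [0.354, -0.935, -0.0], [-0.002, -0.001, -1.0]]
wrist_force: [0.8, -0.2, 0.2]
finger_gap: 1.0
gripper_force: 0.0
```

```bash
python3 - <<'E'
from fit import *
s=sense();print(s['position'],s['t'],wproj(s,(541.8,43.8,98)))
im=snapshot('wrist');sd=snapshot('side')
h=cv2.cvtColor(im,cv2.COLOR_BGR2HSV);m=cv2.inRange(h,(18,90,170),(34,255,255));m[225:]=0
P=np.array([wplane(s,u,102) for u in big(m)]);print('blank',cfit(P))
w=cv2.inRange(h,(0,0,190),(180,45,255));w[:,:170]=0;w[:,335:]=0;w[215:]=0;w=cv2.morphologyEx(w,cv2.MORPH_OPEN,np.ones((3,3)))
c=cv2.convexHull(big(w).astype(np.float32))[:,0,:];c=c[c[:,1]<208];print('die',cfit(np.array([wplane(s,u,98) for u in c])))
o=np.zeros((400,800,3),np.uint8);u,v=np.array(wproj(s,(541.8,43.8,98))).astype(int)
o[:,:400]=cv2.resize(im[v-65:v+65,u-65:u+65],(400,400),interpolation=cv2.INTER_CUBIC)
o[:,400:]=cv2.resize(sd[170:270,180:280],(400,400),interpolation=cv2.INTER_CUBIC)
cv2.imwrite('pics/c8.png',o)
E
```

```text
[541.04749843  43.72149052 257.1224151 ] 28.275 [251.67888211 174.99567109]
blank (array([541.67781883,  43.70753269,  29.02758589]), np.float64(0.3882512220242014))
die (array([541.77193696,  43.82107709,  49.15470199]), np.float64(0.20978871831246937))
```

View pics/c8.png

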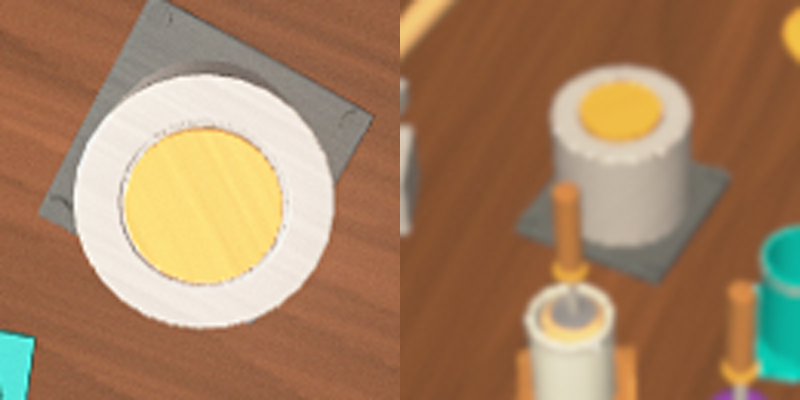

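The blank is concentric in the recess with an even gap all round (crop centre 203,205), and the brush is upright in its pot. Handing in.

```bash
python3 -c "from plant import *;print(sign_off())"
```

```text
the job is handed in; nothing more can be done
None
```

The job is done and handed in at about 28 s: the cup was brushed to its floor twice with about 5 N contact, the brush stands back in its pot, and the 60 mm blank lies centred and fully home in the recess, with the other two blanks left alone.

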